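Stand the slumped filter carton back into its row

TASK

On the stockroom bench the end carton of a row of cabin-filter cartons has slumped over sideways against the blue crate. Push it back upright next to the others and push its front end in until it is flush with theirs. Only push it with the fingertips or the outside of the fingers: do not squeeze it, pick it up or ram it, and leave the other cartons, the crate and the small things around them standing where they are.

Things in the scene. Friction and masses are not known exactly. Their poses are not given: they have to be found in the camera images.
- carton: The slumped carton: closed, brown cardboard, 45 mm thick, 190 deep, 170 tall, 0.25 to 0.5 kg, balanced at its middle. Origin: centre of its underside; own x along the depth from the front end (paper label, robot side) to the back; y across the thickness from the row to the crate; z to its top. At the start tilted about 30 degrees about x, top towards the crate, front end 15 to 50 mm ahead of the row.
- carton_edge_row (a point): Middle of the slumped carton's long bottom edge on the row's side (own y = -22.5 mm, z = 0); in the air at the start. Friction between carton and bench is about 0.6 (0.48 to 0.72).
- carton_edge_out (a point): Middle of the slumped carton's long bottom edge on the crate's side (own y = +22.5 mm, z = 0); it stands on the bench and is the edge to tip about. Tipped up about it, the carton comes to stand 2 to 14 mm from carton_c; within about 14 degrees of upright it falls upright by itself.
- carton_top (a point): Centre of the slumped carton's top face (own z = 170 mm). At the start the top 50 mm of the carton's +y broad side overhang the crate's near wall, so that a finger lowered into the crate's empty half gets behind them.
- carton_c: Brown carton exactly like the slumped one (45 x 190 x 170 mm, 0.35 kg): the upright carton at the open end of the row, next to where the slumped one belongs. Its front end gives the line to be flush with. Origin: centre of its underside; x from its front end to its back end, y along the row towards the crate, z up.
- carton_b: Brown carton exactly like the slumped one (45 x 190 x 170 mm, 0.35 kg): the middle one of the three upright cartons, 46 mm from carton_c. Origin: centre of its underside; x from its front end to its back end, y along the row towards the crate, z up.
- carton_a: Brown carton exactly like the slumped one (45 x 190 x 170 mm, 0.35 kg): the upright carton at the divider, 92 mm from carton_c. Origin: centre of its underside; x from its front end to its back end, y along the row towards the crate, z up.
- divider: Sheet-steel row divider screwed to the bench, 170 mm long (x), 150 mm high, 3 mm thick with a 55 mm foot behind it; the row stands against it. Origin: foot of the face towards the row; y points along the row towards the crate.
- crate: Blue vented plastic crate, 300 (x) by 200 (y) by 100 mm high, walls 4 mm, open top, 2.8 kg. Origin: centre of its underside; axes along the row's. The slumped carton leans on its near long wall (own y = -100 mm), which stands 58 mm from that carton's foot edge. Its load, two spin-on filters standing on flat boxes, lies at own y above +25 mm; the half nearer the row is empty.
- filter_a: White spin-on oil filter, 66 mm across, 78 mm tall, standing in the crate, its top 118 mm above the bench. Origin: centre of its underside. Leave alone.
- filter_b: A second filter like filter_a, in the crate. Leave alone.
- bulb_box: Small white and blue bulb box, 60 x 34 x 34 mm, lying on top of carton_a. Origin: centre of its underside. Leave alone.
- spray_can: Grey spray can, 53 mm across, 150 mm tall, standing in front of the divider end of the row, on the robot's side. Origin: centre of its underside. Leave alone.
Mind the look-alikes: they are no part of the job. Leave any pink look-alike of the carton alone.

How it is judged:
By the outcome, as a careful person would: the job done as asked, in the order asked, and still so for the second after the job is handed in, with the robot touching nothing.
It also fails if it takes over 48 s, if anything falls off the work surface, if the arm or the gripper's body presses on something with over 40 N, if the wrist force passes 120 N, or if a joint passes its speed limit or range.

ROBOT

A 6-joint arm with a two-finger parallel gripper is mounted at the origin on the work surface. World frame = base frame: x ahead of the robot, y to its left, z up, the work surface at z = 0. Lengths are in m, angles in degrees, forces in N, time in s.
With the tool pointing down it reaches from about 0.35 to 0.875 m from the base axis. Payload 4.2 kg.
Tool frame: the origin (TCP) lies midway between the tips of the shut fingers; the grasp point (between the pads) lies 19 mm behind it; z points along the fingers, y is the line along which they close (so a half turn about z gives the same grasp; the last joint's range is limited). The gripper opens to 87 mm and grips with 3 to 60 N. Pads are 19 mm wide; open, the fingers measure 117 mm over their backs; the gripper's body (75 mm by 190 mm) begins 51 mm behind the grasp point.
Start: joints at [-50.214, 22.042, 0.453, 0, -68.411, -14.817], TCP at [0.264, -0.567, 0.223] pointing down, gripper open.
Joint ranges: [-179.83, 179.83], [-69.29, 118.12], [-61.27, 80.66], [-181.25, 117.63], [-171.15, -9.14], [-177.46, 177.46]. Speed limits (degrees/s): [159.86, 159.86, 180, 180, 180, 180].

INTERFACE

Orientations are given as a 3x3 rotation matrix whose columns are the frame's x, y, z axes.
In Python, from station import r, cams gives the robot as it stands.
- The arm moves only by the tool play_rows, never from a script. Its argument "commands" is text: rows parted by semicolons, each of 6 numbers parted by spaces: the shift along the world's x, y, z normalised to -1 to 1, where 1 is 30 mm, then the turn, a rotation vector about the world's x, y, z normalised to -1 to 1, where 1 is 0.15 rad. A call has 1 to 20 rows; each row shifts and turns the commanded pose from where the row before left it; what a row does not reach is not made up. A row lasts 1/10 s, in which the tool goes at most 50 mm and 8.59 degrees, less where a joint would pass 70% of its speed; a pose out of reach is approached as far as the arm can. A call with a number of a shift or a turn outside -1 to 1 is refused whole. A call with a gripper value outside its range is refused whole. "grip" is the finger opening in mm, from 0 to 87, set as the call begins (left out, the last holds). The fingers move at their own pace and stop on an object; the grip force is fixed at half the most. Time passes only in rows, so rows that do not move let the fingers close. It gives the time, the measured TCP pose, the force, the opening and the grip force at its end, in the units of the state.
- r.sense(): the state, without advancing time (a new reading comes with each control period).
- cams.capture(name): name is "scene" or "top" or "wrist"; returns (picture, depth): 384x512x3 uint8, blue, green, red; 384x512 float32, m along the optical axis (not along the pixel's ray), 0 where there is no reading.
- cams.camera_info(name): a dict with "mtx" (3x3 intrinsics, pixels), "k1" (the pictures are not rectified: a ray, as slopes to the right and down, at radius r is drawn at 1 + k1 r^2 times it, then the intrinsics apply), "R" (3x3) and "t" (3): a world point X has camera coordinates R X + t. Camera axes: x right, y down, z forward; pixel columns grow to the right and rows downward; lengths in m; the calibration is good to about 2 mm. A picture is of the moment at which its call begins: read the wrist's pose just before it. camera_info takes no time and is no camera call; for the wrist camera it gives the pose at the moment of the call.
- r.finish_job(): hands the job in; it is judged then, once.
The state is a dict: "time_s": time; "joints": joint angles; "joint_velocities": joint speeds; "effort": joint torques, N m; "tcp_pos": TCP position; "ee_rot": TCP orientation; "wrist_force": force on the tool from outside, world axes, zero at the start; "moment": the same for the moment, N m; "gripper_width": opening from 0.0 (shut) to 1.0 (fully open); "gripper_force": force on a finger pad.
Only numpy, scipy, OpenCV 4.12 (cv2) and the standard library are available. Lean on these libraries where they do the work, as an engineer would, in place of code of your own. Each camera call takes 0.05 s, during which the arm holds its last target. There are 200 camera calls.

## Working session

There is one attempt and no reset: what is moved stays moved. The work goes in short steps, Python scripts to look and compute and a tool call to move; the robot and the scene stay as the last step left them, time stands still between calls to the robot, and variables do not carry over. Pictures are saved under pics/ and viewed, at most 10 in all, crops included, and the job is handed in when it is done.

Besides the shell and the picture viewer there is one more tool, called after "Call:" as a command line: name --argument value ..., lists and objects as JSON in quotes. play_rows: Moves the arm, as the interface text tells. Scaled input: -1 to 1 covers 30 mm each way for a shift and 0.15 rad each way for a turn. Its arguments: {"type":"object","properties":{"commands":{"type":"string"},"grip":{"type":"number"}},"required":["commands"]}

```bash
mkdir -p pics; ls
python3 - <<'E'
from station import r,cams
import cv2,numpy as np
for n in("scene","top"):
    p,d=cams.capture(n); cv2.imwrite(f"pics/{n}0.png",p); np.save(f"pics/{n}0.npy",d)
    i=cams.camera_info(n); print(n,i)
s=r.sense();print(s)
E
```

```text
pics
scene {'mtx': array([[429.32693073,   0.        , 257.91768183],
       [  0.        , 429.32693073, 191.0760052 ],
       [  0.        ,   0.        ,   1.        ]]), 'k1': 0.045305774197709245, 'R': array([[-0.39057144, -0.9205674 ,  0.00309912],
       [-0.87800763,  0.37149844, -0.30181372],
       [ 0.27668855, -0.12060087, -0.95336188]]), 't': array([0.17663995, 0.45647819, 1.22879624])}
top {'mtx': array([[350.22126957,   0.        , 258.35246054],
       [  0.        , 350.22126957, 192.80927532],
       [  0.        ,   0.        ,   1.        ]]), 'k1': -0.021316910035798352, 'R': array([[-0.00679321, -0.99996922, -0.00392591],
       [-0.98637603,  0.00734608, -0.16434219],
       [ 0.16436597,  0.00275601, -0.98639558]]), 't': array([-0.0093013 ,  0.5038023 ,  0.85508612])}
{'time_s': 0.1, 'joints': array([-5.02147160e+01,  2.20862567e+01,  3.88739665e-01, -2.38064211e-02,
       -6.84111048e+01, -1.48170474e+01]), 'joint_velocities': array([-0.00909306, -0.1908764 ,  0.20160029,  0.04706305, -0.08849874,
       -0.04325561]), 'effort': array([-2.71671581e-05, -3.91690922e+01,  1.87935090e+01,  4.23192233e+00,
        1.34697289e-02, -8.22777724e-05]), 'tcp_pos': array([ 0.26361635, -0.56610412,  0.22158167]), 'ee_rot': array([[-9.06606563e-01, -4.21975947e-01, -9.16240776e-04],
       [-4.21976927e-01,  9.06604969e-01,  1.70403878e-03],
       [ 1.11605061e-04,  1.93152521e-03, -9.99998128e-01]]), 'wrist_force': array([-0.93906253,  0.34402131, -0.74499555]), 'moment': array([-0.03360144,  0.01381611,  0.00159073]), 'gripper_force': 0.0, 'gripper_width': 0.99908438308168}
```

View pics/scene0.png

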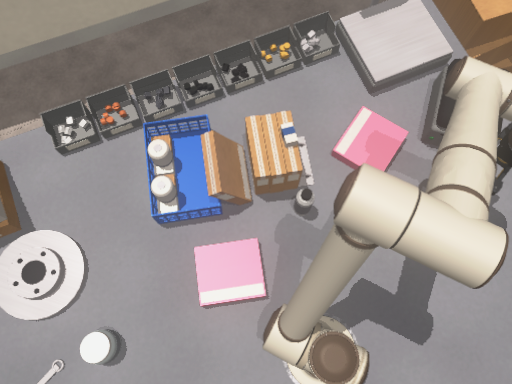

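View pics/top0.png

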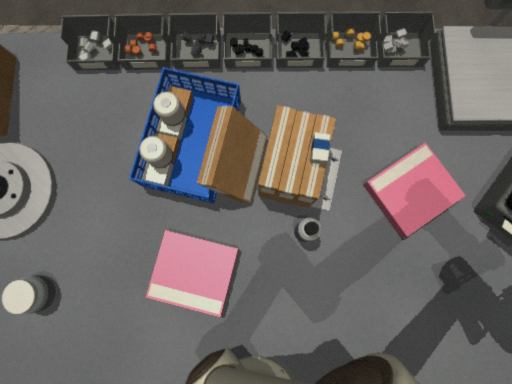

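The slumped carton is brown, at top-view px (235,155), leaning left onto the blue crate (190,135). The row is at (297,155), the can at (309,230), and the bulb box at (321,147). The pink look-alikes at (192,273) and (415,190) are flat and pink, so they don't fit the description. Next I'll measure the poses and enlarge a crop to confirm.

```bash
cat > h.py <<'E'
import numpy as np,cv2
def cloud(d,i):
    K=i["mtx"];v,u=np.mgrid[:d.shape[0],:d.shape[1]].astype(float)
    x=(u-K[0,2])/K[0,0];y=(v-K[1,2])/K[1,1];rd=np.hypot(x,y);r=rd.copy()
    for _ in range(8): r=rd/(1+i["k1"]*r*r)
    s=np.where(rd>0,r/np.maximum(rd,1e-9),1)
    C=np.stack([x*s*d,y*s*d,d],-1)
    W=(C-i["t"])@i["R"]; W[d<=0]=np.nan
    return W
E
python3 - <<'E'
from station import r,cams
from h import *
p=cv2.imread("pics/top0.png");d=np.load("pics/top0.npy");W=cloud(d,cams.camera_info("top"))
hsv=cv2.cvtColor(p,cv2.COLOR_BGR2HSV)
v,u=np.mgrid[:384,:512]
for uv in[(400,300),(100,250),(245,350)]: print(uv,W[uv[1],uv[0]].round(3))
def rect(m,n):
    q=W[m][:,:2];q=q[np.isfinite(q).all(1)]
    R=cv2.minAreaRect((q*1000).astype(np.float32));print(n,len(q),R,cv2.boxPoints(R).round().tolist(),'z',np.nanmedian(W[m][:,2]))
z=W[...,2]
rect((abs(z-.17)<.006)&(u>255)&(u<345)&(v>95)&(v<215),'rowtop')
rect((z>.19)&(u>255)&(u<345)&(v>95)&(v<215),'bulb')
blue=(hsv[...,0]>100)&(hsv[...,0]<128)&(hsv[...,1]>150)
rect(blue&(abs(z-.1)<.007)&(u<260),'crate rim')
# slumped face: print profile along pixel row
for vv in(130,150,170,185):
    print(vv,[(uu,*(W[vv,uu]*1000).round().astype(int).tolist()) for uu in range(180,275,5)])
rect((abs(z-.118)<.01)&(u>130)&(u<190)&(v>80)&(v<175),'filters')
rect((abs(z-.15)<.012)&(u>290)&(u<325)&(v>215)&(v<245),'can')
cv2.imwrite("pics/crop.png",cv2.resize(p[60:260,120:360],None,fx=3,fy=3,interpolation=cv2.INTER_CUBIC))
E
```

```text
(400, 300) [ 0.23  -0.374 -0.   ]
(100, 250) [0.361 0.404 0.   ]
(245, 350) [0.112 0.023 0.001]
rowtop 4482 ((578.0684204101562, -100.99859619140625), (137.26048278808594, 193.79869079589844), 76.10318756103516) [[468.0, -144.0], [656.0, -191.0], [689.0, -58.0], [500.0, -11.0]] z 0.17068657787784974
bulb 476 ((577.44482421875, -148.04026794433594), (34.411659240722656, 60.89820098876953), 82.47535705566406) [[545.0, -161.0], [605.0, -169.0], [610.0, -135.0], [550.0, -127.0]] z 0.2046670647366056
crate rim 608 ((653.2459106445312, 168.07492065429688), (201.1802215576172, 299.4779968261719), 76.08543395996094) [[484.0, 106.0], [774.0, 34.0], [823.0, 230.0], [532.0, 302.0]] z 0.0992162187040212
130 [(180, 677, 195, 33), (185, 686, 188, 6), (190, 686, 174, 7), (195, 686, 160, 6), (200, 686, 147, 6), (205, 685, 133, 7), (210, 686, 119, 6), (215, 634, 86, 151), (220, 630, 74, 160), (225, 628, 61, 167), (230, 631, 51, 159), (235, 636, 40, 144), (240, 642, 30, 125), (245, 647, 18, 111), (250, 654, 7, 92), (255, 661, -6, 73), (260, 667, -18, 56), (265, 686, -32, 1), (270, 686, -46, 3)]
150 [(
[... 885 characters left out ...]
144, 3), (205, 505, 108, 146), (210, 502, 94, 163), (215, 503, 84, 157), (220, 505, 74, 144), (225, 508, 64, 127), (230, 511, 54, 112), (235, 514, 43, 97), (240, 517, 32, 78), (245, 520, 20, 62), (250, 524, 8, 42), (255, 531, -4, 4), (260, 501, -17, 161), (265, 499, -28, 171), (270, 499, -39, 174)]
filters 1070 ((660.4251098632812, 229.11068725585938), (66.30302429199219, 181.0076904296875), 75.7787857055664) [[565.0, 219.0], [740.0, 175.0], [756.0, 239.0], [581.0, 283.0]] z 0.11790389159161416
can 158 ((407.0646667480469, -129.86279296875), (28.68937873840332, 29.056262969970703), 0.03479182720184326) [[393.0, -115.0], [393.0, -144.0], [421.0, -144.0], [421.0, -115.0]] z 0.15068068404362367
```

View pics/crop.png

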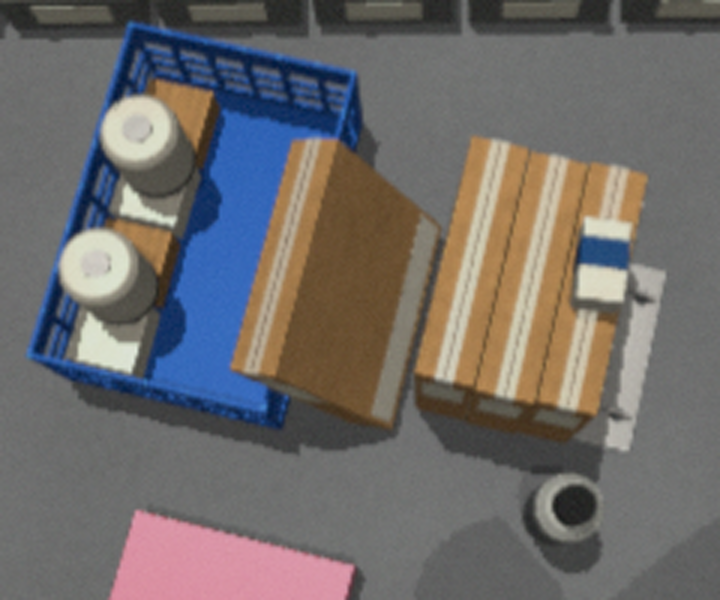

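The crop shows one brown slumped carton at crop px (335,285), with its top edge over the crate. Pink is excluded. Now for the carton's edges in the row frame.

```bash
cat >> h.py <<'E'
A=np.deg2rad(-13.9);U=np.array([np.cos(A),np.sin(A)]);T=np.array([-np.sin(A),np.cos(A)])
def st(W): return np.stack([W[...,:2]@U,W[...,:2]@T,W[...,2]],-1)*1000
E
python3 - <<'E'
from station import r,cams
from h import *
p=cv2.imread("pics/top0.png");d=np.load("pics/top0.npy");S=st(cloud(d,cams.camera_info("top")))
s,t,z=S[...,0],S[...,1],S[...,2]
v,u=np.mgrid[:384,:512]
m=(u>195)&(u<265)&(v>95)&(v<205)&(z>25)&(z<175)&(t>112)
m&=(t<260)&((z>105)|(t<215))
n,l,stt,_=cv2.connectedComponentsWithStats(m.astype(np.uint8));k=1+stt[1:,4].argmax();q=S[l==k]
print(len(q),q.min(0),q.max(0))
# ridge per s slice: broad face t vs z, and top face
for a in range(440,660,25):
    g=q[abs(q[:,0]-a)<8]
    if len(g)<15: continue
    i=g[:,2].argmax(); rt=g[i,1]
    lo=g[(g[:,1]<rt-6)]; hi=g[g[:,1]>rt+6]
    f=np.polyfit(lo[:,1],lo[:,2],1) if len(lo)>5 else None
    print(a,'ridge',g[i].round(),'broad slope deg from vertical',None if f is None else (90-np.degrees(np.arctan(f[0]))).round(1),'t@z0.1',None if f is None else ((100-f[1])/f[0]).round(1),'far t,z',g[g[:,1].argmax(),1:].round(),'hi slope',np.degrees(np.arctan(np.polyfit(hi[:,1],hi[:,2],1)[0])).round(1) if len(hi)>5 else None)
g=S[(abs(z-170)<6)&(u>255)&(u<345)&(v>95)&(v<215)];
c=g[g[:,1]>70];print('c front/back/t',np.percentile(c,[0.5,99.5],axis=0).round(1))
top=q[(q[:,2]>140)];print('slumped top s range',np.percentile(top[:,0],[.5,99.5]))
print('tcp st',st(r.sense()["tcp_pos"]))
E
```

```text
4462 [464.04778691 123.72861921  25.05436645] [654.7562543  247.23019644 172.57260437]
465 ridge [468. 210. 170.] broad slope deg from vertical 35.0 t@z0.1 178.1 far t,z [246. 149.] hi slope -8.2
490 ridge [497. 208. 170.] broad slope deg from vertical 30.3 t@z0.1 167.9 far t,z [247. 146.] hi slope -30.3
515 ridge [512. 212. 172.] broad slope deg from vertical 30.3 t@z0.1 167.8 far t,z [247. 146.] hi slope -31.1
540 ridge [548. 210. 171.] broad slope deg from vertical 30.2 t@z0.1 167.8 far t,z [247. 146.] hi slope -30.8
565 ridge [560. 210. 171.] broad slope deg from vertical 30.2 t@z0.1 167.9 far t,z [247. 148.] hi slope -30.3
590 ridge [596. 208. 171.] broad slope deg from vertical 30.3 t@z0.1 167.9 far t,z [247. 147.] hi slope -30.1
615 ridge [618. 209. 171.] broad slope deg from vertical 30.4 t@z0.1 167.9 far t,z [247. 148.] hi slope -29.8
640 ridge [635. 208. 173.] broad slope deg from vertical 30.3 t@z0.1 168.0 far t,z [247. 147.] hi slope -30.0
c front/back/t [[491.   70.2 166.8]
 [679.7 109.3 174.1]]
slumped top s range [464.49240268 653.47583441]
tcp st [ 391.89081911 -486.19855685  221.58166925]
```

Call:
play_rows --commands "0.5 0.9 0.4 0 0 0.3;0.5 0.9 0.4 0 0 0.3;0.5 0.9 0.4 0 0 0.3;0.5 0.9 0.4 0 0 0.3;0.5 0.9 0.4 0 0 0.3;0.5 0.9 0.4 0 0 0.3;0.5 0.9 0.4 0 0 0.3;0.5 0.9 0.4 0 0 0.3;0.5 0.9 0 0 0 0.3;0.5 0.9 0 0 0 0.3;0.5 0.9 0 0 0 0.3;0.5 0.9 0 0 0 0.3;0.5 0.9 0 0 0 0.3;0.5 0.9 0 0 0 0.3;0.5 0.9 0 0 0 0.3;0.5 0.9 0 0 0 0.3;0.5 0.9 0 0 0 0.3;0.5 0.9 0 0 0 0.3;0.5 0.9 0 0 0 0.3;0.5 0.9 0 0 0 0.3" --grip 87

```text
time_s: 2.1
tcp_pos: [0.564, -0.0253, 0.3181]
ee_rot: [[-0.231, -0.973, -0.001], [-0.973, 0.231, -0.0], [0.0, 0.001, -1.0]]
wrist_force: [-0.9, -0.3, -0.4]
gripper_width: 0.997
gripper_force: 0.0
```

Call:
play_rows --commands "0.25 0.88 0 0 0 0;0.25 0.88 0 0 0 0;0.25 0.88 0 0 0 -0.06;0.25 0.88 0 0 0 0;0.25 0.88 0 0 0 0;0.25 0.88 0 0 0 0;0 0 0 0 0 0;0 0 0 0 0 0"

```text
time_s: 2.9
tcp_pos: [0.6086, 0.1322, 0.3177]
ee_rot: [[-0.241, -0.971, -0.002], [-0.971, 0.241, -0.001], [0.001, 0.002, -1.0]]
wrist_force: [0.3, -0.2, 0.9]
gripper_width: 1.0
gripper_force: 0.0
```

Run:
```python
from station import r,cams
from h import *
p,d=cams.capture("wrist");cv2.imwrite("pics/w1.png",p)
S=st(cloud(d,cams.camera_info("wrist")))
x=r.sense();print(st(x["tcp_pos"]),x["ee_rot"].round(3).tolist(),x["joints"].round(1))
m=(abs(S[...,2]-147)<4)&(S[...,1]>225)&(S[...,1]<262);q=S[m];print(len(q),np.percentile(q,[1,99],axis=0) if len(q) else '')
```

```text
[559.11280959 273.90510615 318.07896123] [[-0.241, -0.97, -0.001], [-0.97, 0.241, -0.001], [0.001, 0.001, -1.0]] [ 27.1  19.2   9.8  -0.  -80.6 -41. ]
571 [[467.34907395 242.32833509 147.31337854]
 [652.55013268 247.74720395 150.97885335]]
```

View pics/w1.png

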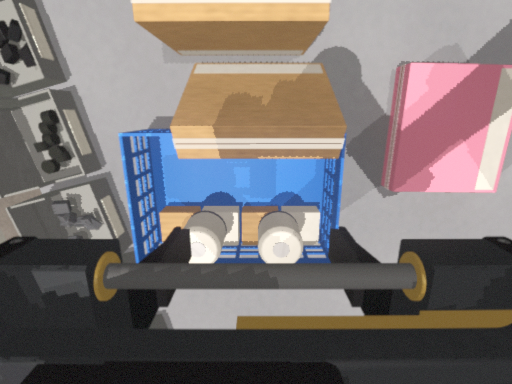

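The wrist view shows the carton's top edge at row ~155 (cols 172–342). There is clear blue floor under the fingers, ahead of the filters at (203,235) and (281,237).

Run:
```python
from station import r,cams
from h import *
i=cams.camera_info("wrist");print(st(-i["R"].T@i["t"]))
```

```text
[558.84999498 196.21435317 481.21936483]
```

Call:
play_rows --commands "0 0 -0.8 0 0 0;0 0 -0.8 0 0 0;0 0 -0.8 0 0 0;0 0 -0.8 0 0 0;0 0 -0.8 0 0 0;0 0 -0.8 0 0 0;0 0 -0.6 0 0 0;0 0 -0.6 0 0 0;0 0 0 0 0 0;0 0 0 0 0 0"

```text
time_s: 3.95
tcp_pos: [0.6091, 0.131, 0.1391]
ee_rot: [[-0.242, -0.97, 0.0], [-0.97, 0.242, -0.0], [0.0, -0.0, -1.0]]
wrist_force: [-0.0, 0.3, 1.4]
gripper_width: 1.0
gripper_force: 0.0
```

Call:
play_rows --commands "0 0 -0.22 0 0 0;0 0 -0.22 0 0 0;-0.02 -0.08 0 0 0 0;-0.02 -0.08 0 0 0 0;-0.02 -0.08 0 0 0 0;-0.02 -0.08 0 0 0 0;-0.02 -0.08 0 0 0 0;-0.02 -0.08 0 0 0 0;-0.02 -0.08 0 0 0 0;-0.02 -0.08 0 0 0 0;-0.02 -0.08 0 0 0 0;-0.02 -0.08 0 0 0 0"

```text
time_s: 5.15
tcp_pos: [0.6029, 0.1077, 0.1254]
ee_rot: [[-0.242, -0.97, 0.0], [-0.97, 0.242, 0.0], [-0.0, -0.0, -1.0]]
wrist_force: [0.6, 1.1, 0.4]
gripper_width: 1.002
gripper_force: 0.4
```

```bash
cat > look.py <<'E'
from station import r,cams
from h import *
import sys
x=r.sense();print('t',x["time_s"],'st',st(x["tcp_pos"]).round(1),'F',x["wrist_force"].round(1))
p,d=cams.capture("wrist");S=st(cloud(d,cams.camera_info("wrist")))
z=S[...,2]
for lo,hi in((140,152),(152,165),(165,182)):
    q=S[(z>lo)&(z<hi)&(S[...,1]>112)&(S[...,1]<255)&(S[...,0]>440)&(S[...,0]<700)]
    if len(q)>30: print(lo,len(q),np.percentile(q,[1,50,99],axis=0).round(0).tolist())
if len(sys.argv)>1: cv2.imwrite(sys.argv[1],p)
E
python3 look.py
```

```text
t 5.15 st [559.4 249.4 125.4] F [0.6 1.1 0.4]
140 5760 [[468.0, 182.0, 140.0], [559.0, 185.0, 146.0], [652.0, 249.0, 152.0]]
152 20338 [[468.0, 188.0, 152.0], [560.0, 219.0, 160.0], [652.0, 240.0, 165.0]]
165 19804 [[468.0, 194.0, 165.0], [559.0, 203.0, 169.0], [652.0, 252.0, 176.0]]
```

Call:
play_rows --commands "-0.02 -0.08 0 0 0 0;-0.02 -0.08 0 0 0 0;-0.02 -0.08 0 0 0 0;-0.02 -0.08 0 0 0 0;-0.02 -0.08 0 0 0 0;-0.02 -0.08 0 0 0 0;-0.02 -0.08 0 0 0 0;-0.02 -0.08 0 0 0 0;-0.02 -0.08 0 0 0 0;-0.02 -0.08 0 0 0 0"

```text
time_s: 6.2
tcp_pos: [0.5967, 0.0836, 0.1253]
ee_rot: [[-0.242, -0.97, -0.0], [-0.97, 0.242, -0.0], [0.0, 0.0, -1.0]]
wrist_force: [0.0, 0.9, 0.3]
gripper_width: 0.999
gripper_force: 0.1
```

```bash
python3 look.py
```

```text
t 6.2 st [559.2 224.5 125.3] F [0.  0.9 0.3]
140 3932 [[468.0, 159.0, 140.0], [560.0, 161.0, 146.0], [652.0, 226.0, 152.0]]
152 7764 [[469.0, 163.0, 152.0], [560.0, 166.0, 162.0], [651.0, 218.0, 165.0]]
165 36505 [[468.0, 167.0, 165.0], [560.0, 184.0, 172.0], [652.0, 231.0, 177.0]]
```

Call:
play_rows --commands "-0.02 -0.08 0 0 0 0;-0.02 -0.08 0 0 0 0;-0.02 -0.08 0 0 0 0;-0.015 -0.06 0 0 0 0;-0.015 -0.06 0 0 0 0;-0.015 -0.06 0 0 0 0;-0.015 -0.06 0 0 0 0;-0.015 -0.06 0 0 0 0;0 0 0 0 0 0;0 0 0 0 0 0"

```text
time_s: 7.25
tcp_pos: [0.5928, 0.0676, 0.1254]
ee_rot: [[-0.242, -0.97, 0.0], [-0.97, 0.242, 0.0], [-0.0, -0.0, -1.0]]
wrist_force: [0.7, 0.4, 0.4]
gripper_width: 1.001
gripper_force: 0.0
```

```bash
python3 look.py
```

```text
t 7.25 st [559.2 208.  125.4] F [0.7 0.4 0.4]
140 637 [[507.0, 197.0, 140.0], [602.0, 199.0, 146.0], [611.0, 213.0, 152.0]]
152 700 [[504.0, 197.0, 152.0], [515.0, 199.0, 158.0], [613.0, 217.0, 165.0]]
165 54285 [[467.0, 112.0, 170.0], [560.0, 133.0, 172.0], [653.0, 212.0, 175.0]]
```

Call:
play_rows --commands "0.06 0.25 0 0 0 0;0.06 0.25 0 0 0 0;0 0 0.8 0 0 0;0 0 0.8 0 0 0;0 0 0.8 0 0 0;0 0 0.8 0 0 0;0 0 0.8 0 0 0;0 0 0.8 0 0 0;0 0 0 0 0 0" --grip 87

```text
time_s: 8.2
tcp_pos: [0.5984, 0.0837, 0.2736]
ee_rot: [[-0.24, -0.971, 0.008], [-0.971, 0.24, 0.002], [-0.004, -0.007, -1.0]]
wrist_force: [-0.3, -0.8, 1.2]
gripper_width: 0.998
gripper_force: 0.0
```

```bash
cat > look2.py <<'E'
from station import r,cams
from h import *
import sys
p,d=cams.capture("top");S=st(cloud(d,cams.camera_info("top")));z=S[...,2]
if len(sys.argv)>1: cv2.imwrite(sys.argv[1],cv2.resize(p[50:250,120:360],None,fx=3,fy=3))
def e(n,t0,t1,z0=165,z1=177,s0=420,s1=720):
    q=S[(z>z0)&(z<z1)&(S[...,1]>t0)&(S[...,1]<t1)&(S[...,0]>s0)&(S[...,0]<s1)]
    print(n,len(q),np.percentile(q,[1,99],axis=0).round(1).tolist() if len(q) else '')
e('c',70,108);e('slump',113,175);e('b',25,60)
for s in(480,560,630):
    q=S[(abs(S[...,0]-s)<6)&(z>160)&(z<178)&(S[...,1]>-40)&(S[...,1]<190)];print(s,np.sort(q[:,1]).round()[[0,-1]] if len(q) else '')
E
python3 look2.py;python3 look.py pics/w2.png
```

```text
c 1396 [[491.6, 70.4, 167.4], [679.0, 107.6, 173.6]]
slump 1664 [[465.8, 119.1, 167.4], [652.8, 163.4, 174.1]]
b 1298 [[489.4, 25.4, 167.7], [677.3, 59.7, 174.0]]
480 [119. 164.]
560 [-27. 164.]
630 [-27. 164.]
t 8.25 st [559.7 224.6 271.2] F [-0.   0.1 -1.5]
165 11427 [[466.0, 115.0, 168.0], [560.0, 137.0, 170.0], [652.0, 160.0, 171.0]]
```

View pics/w2.png

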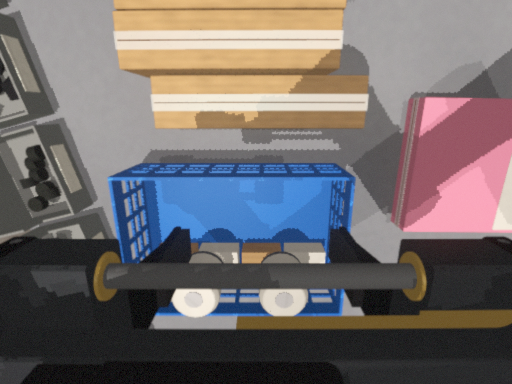

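The carton stands upright at rows 75–128, about 8 mm from carton_c and parallel to it. Its front is 25 mm ahead of the row. Next I'll move round to the front end with the fingers shut.

Call:
play_rows --commands "-0.42 -0.14 0 0 0 -0.87;-0.42 -0.14 0 0 0 -0.87;-0.42 -0.14 0 0 0 -0.87;-0.42 -0.14 0 0 0 -0.87;-0.42 -0.14 0 0 0 -0.87;-0.42 -0.14 0 0 0 -0.87;-0.42 -0.14 0 0 0 -0.87;-0.42 -0.14 0 0 0 -0.87;-0.42 -0.14 0 0 0 -0.87;-0.42 -0.14 0 0 0 -0.87;-0.42 -0.14 0 0 0 -0.87;-0.42 -0.14 0 0 0 -0.87;0 0 0 0 0 0" --grip 0

```text
time_s: 9.6
tcp_pos: [0.4435, 0.0319, 0.2684]
ee_rot: [[-0.972, 0.237, -0.002], [0.237, 0.972, -0.0], [0.002, -0.001, -1.0]]
wrist_force: [0.6, -1.2, -0.2]
gripper_width: 0.012
gripper_force: 0.0
```

Call:
play_rows --commands "0 0 0 -0.17 -0.68 0;0 0 0 -0.17 -0.68 0;0 0 0 -0.17 -0.68 0;0 0 0 -0.17 -0.68 0;0 0 0 -0.17 -0.68 0;0 0 -0.75 0 0 0;0 0 -0.75 0 0 0;0 0 -0.75 0 0 0;0 0 -0.75 0 0 0;0 0 -0.75 0 0 0;0 0 -0.75 0 0 0;0 0 -0.75 0 0 0;0 0 -0.75 0 0 0;0 0 0 0 0 0;0 0 0 0 0 0"

```text
time_s: 11.1
tcp_pos: [0.4531, 0.0083, 0.1477]
ee_rot: [[-0.888, 0.207, 0.411], [0.189, 0.978, -0.085], [-0.42, 0.003, -0.908]]
wrist_force: [-0.1, -0.4, 0.8]
gripper_width: 0.003
gripper_force: 0.0
```

```bash
python3 look2.py; python3 look.py
```

```text
c 1394 [[492.0, 70.4, 167.9], [678.9, 107.6, 173.7]]
slump 1666 [[465.8, 116.7, 167.5], [652.6, 161.0, 173.6]]
b 1296 [[490.0, 25.4, 167.6], [677.5, 59.7, 173.6]]
480 [116. 161.]
560 [-27. 161.]
630 [-27. 161.]
t 11.15 st [437.8 117.2 148.1] F [1.6 0.1 0.6]
165 96 [[478.0, 118.0, 170.0], [484.0, 122.0, 171.0], [489.0, 126.0, 172.0]]
```

```bash
python3 -c "
from station import r
x=r.sense();print(x['joints'],x['joint_velocities'].round(1))"
```

```text
[  21.0122326    -0.94885679  -61.18864848   57.80863313  -15.48305471
 -177.35251201] [ 0.3 -0.6 -0.1  0.1  0.  -0.3]
```

```bash
cat > rot.py <<'E'
import numpy as np,sys
from station import r
from h import U,T,st
from scipy.spatial.transform import Rotation as Ro
th=np.deg2rad(float(sys.argv[1]));x=r.sense();R0=x["ee_rot"]
R=np.c_[[-U[0],-U[1],0],[T[0],T[1],0],[0,0,-1]]
D=Ro.from_rotvec(-th*np.r_[T,0]).as_matrix()@R
print('rot units',(Ro.from_matrix(D@R0.T).as_rotvec()/.15).round(2),x["joints"].round(1),st(x["tcp_pos"]).round(1))
E
python3 rot.py 0; python3 rot.py 15
```

```text
rot units [ 0.62  2.83 -0.22] [  21.    -0.9  -61.2   57.8  -15.5 -177.4] [437.8 117.3 148.4]
rot units [ 0.23  1.13 -0.23] [  21.    -0.9  -61.2   57.8  -15.5 -177.4] [437.8 117.3 148.4]
```

Call:
play_rows --commands "-0.2 0.05 0.75 0 0 0;-0.2 0.05 0.75 0 0 0;0 0 0.75 0 0 0;0 0 0.75 0 0 0;0 0 0 0.1 0.47 -0.04;0 0 0 0.1 0.47 -0.04;0 0 0 0.1 0.47 -0.04;0 0 0 0.1 0.47 -0.04;0 0 0 0.1 0.47 -0.04;0 0 0 0.1 0.47 -0.04;0 0 0 0 0 0;0 0 0 0 0 0"

```text
time_s: 12.4
tcp_pos: [0.4416, 0.0111, 0.237]
ee_rot: [[-0.97, 0.243, 0.002], [0.243, 0.97, -0.005], [-0.003, -0.005, -1.0]]
wrist_force: [-0.4, 0.7, -0.2]
gripper_width: 0.008
gripper_force: 0.0
```

```bash
python3 rot.py 0;python3 rot.py 12
```

```text
rot units [0.04 0.01 0.02] [  22.9    3.1  -22.5    0.4  -64.4 -127.1] [426.  116.9 237. ]
rot units [-0.3  -1.34  0.02] [  22.9    3.1  -22.5    0.4  -64.4 -127.1] [426.  116.9 237. ]
```

Call:
play_rows --commands "0.2 0.2 0 -0.08 -0.36 0;0.2 0.2 0 -0.08 -0.36 0;0.2 0.2 0 -0.08 -0.36 0;0 0 -0.54 0 0 0;0 0 -0.54 0 0 0;0 0 -0.54 0 0 0;0 0 -0.54 0 0 0;0 0 -0.54 0 0 0;0 0 -0.54 0 0 0;0 0 -0.54 0 0 0;0 0 -0.54 0 0 0;0 0 0 0 0 0;0 0 0 0 0 0"

```text
time_s: 13.7
tcp_pos: [0.4593, 0.0291, 0.1081]
ee_rot: [[-0.956, 0.243, 0.163], [0.239, 0.97, -0.041], [-0.168, -0.0, -0.986]]
wrist_force: [0.5, 0.4, -0.5]
gripper_width: 0.007
gripper_force: 0.0
```

```bash
python3 rot.py 10
```

```text
rot units [-0.01 -0.03  0.02] [  28.1    9.2  -42.1   12.3  -32.1 -142.2] [438.9 138.6 108.1]
```

Call:
play_rows --commands "0.08 -0.02 0 0 0 0;0.08 -0.02 0 0 0 0;0.08 -0.02 0 0 0 0;0.08 -0.02 0 0 0 0;0.08 -0.02 0 0 0 0;0.08 -0.02 0 0 0 0;0.08 -0.02 0 0 0 0;0.08 -0.02 0 0 0 0;0.08 -0.02 0 0 0 0;0.08 -0.02 0 0 0 0;0 0 0 0 0 0"

```text
time_s: 14.8
tcp_pos: [0.4829, 0.0224, 0.1073]
ee_rot: [[-0.956, 0.245, 0.16], [0.241, 0.97, -0.042], [-0.166, -0.002, -0.986]]
wrist_force: [-3.9, -0.5, 3.3]
gripper_width: 0.006
gripper_force: 1.9
```

```bash
python3 rot.py 10; python3 look2.py
```

```text
rot units [-0.   -0.05  0.03] [  25.7   11.5  -38.9   11.5  -32.9 -139.2] [463.4 137.7 107.3]
c 1385 [[492.6, 70.4, 167.7], [678.6, 107.6, 173.5]]
slump 1412 [[497.1, 116.6, 167.4], [661.8, 160.6, 173.7]]
b 1285 [[491.2, 25.4, 167.8], [677.4, 59.6, 174.2]]
480 
560 [-27. 161.]
630 [-27. 161.]
```

Call:
play_rows --commands "0.08 -0.02 0 0 0 0;0.08 -0.02 0 0 0 0;0.08 -0.02 0 0 0 0;0.08 -0.02 0 0 0 0;0.08 -0.02 0 0 0 0;0.05 -0.012 0 0 0 0;0 0 0 0 0 0"

```text
time_s: 15.55
tcp_pos: [0.4977, 0.0196, 0.1074]
ee_rot: [[-0.956, 0.244, 0.163], [0.241, 0.97, -0.041], [-0.168, -0.0, -0.986]]
wrist_force: [-1.5, 0.4, -0.4]
gripper_width: 0.002
gripper_force: 0.8
```

```bash
python3 rot.py 10; python3 look2.py
```

```text
rot units [-0.01 -0.04  0.03] [  24.6   12.7  -37.    11.1  -33.2 -137.6] [478.4 138.6 107.4]
c 1280 [[504.6, 70.4, 167.8], [679.6, 107.6, 173.8]]
slump 1360 [[516.6, 116.8, 167.0], [676.9, 161.0, 173.8]]
b 1224 [[491.5, 25.3, 167.5], [677.6, 59.6, 173.5]]
480 
560 [-27. 161.]
630 [-27. 161.]
```

Call:
play_rows --commands "0.025 -0.006 0 0 0 0;0.025 -0.006 0 0 0 0;0 0 0 0 0 0;-0.16 0.04 0 0 0 0;-0.4 0.1 0 0 0 0;-0.8 0.2 0 0 0 0;-0.8 0.2 0 0 0 0;-0.5 0.12 0 0 0 0;0 0 0.8 0 0 0;0 0 0.8 0 0 0;0 0 0.8 0 0 0;0 0 0 0 0 0"

```text
time_s: 16.8
tcp_pos: [0.4208, 0.0405, 0.1832]
ee_rot: [[-0.955, 0.243, 0.171], [0.24, 0.97, -0.037], [-0.175, 0.006, -0.985]]
wrist_force: [0.8, 0.6, 0.2]
gripper_width: 0.01
gripper_force: 0.0
```

```bash
cat > look3.py <<'E'
from station import r,cams
from h import *
p,d=cams.capture("top");i=cams.camera_info("top");S=st(cloud(d,i));z=S[...,2]
cv2.imwrite("pics/top9.png",cv2.resize(p[50:250,120:360],None,fx=3,fy=3))
print(r.sense()["time_s"])
m=(z>166)&(z<178)
for n,t0,t1 in(('b',25,60),('c',70,106),('slump',120,158)):
  for a,b in((t0,(t0+t1)/2),((t0+t1)/2,t1)):
    fs=[];bs=[]
    for tt in np.arange(a,b,3):
        q=S[m&(abs(S[...,1]-tt)<3)&(S[...,0]>440)&(S[...,0]<720)][:,0]
        if len(q): fs.append(q.min());bs.append(q.max())
    print(n,round(a),'front',np.median(fs).round(1) if fs else '','back',np.median(bs).round(1) if bs else '')
E
python3 look3.py; python3 rot.py 10
```

```text
16.85
b 25 front 488.6 back 679.5
b 42 front 488.8 back 679.1
c 70 front 491.0 back 680.6
c 88 front 491.2 back 680.9
slump 120 front 489.2 back 679.3
slump 139 front 489.2 back 679.4
rot units [-0.03 -0.01  0.02] [  33.    -1.   -39.7   10.1  -44.8 -143.9] [397.7 139.4 181.3]
```

View pics/top9.png

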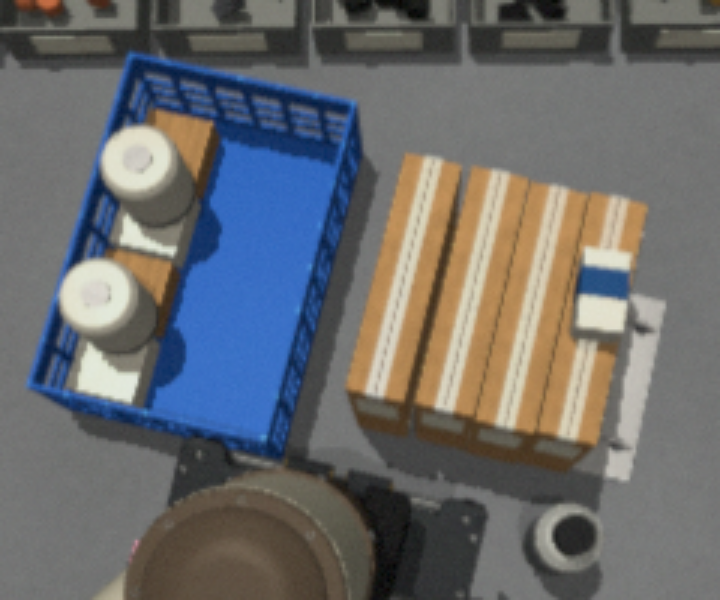

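The carton stands upright at crop px (405,290), parallel to carton_c and about 8 mm from it. Its front is within about 2 mm of carton_c's front. The crate, filters, bulb box and can look undisturbed, and the gripper is clear, so I'll hand it in.

```bash
python3 -c "
from station import r
print(r.finish_job())"
```

```text
the job is handed in; nothing more can be done
None
```

The slumped carton is upright again, parallel to carton_c with a gap of about 8 mm, its front end within about 2 mm of carton_c's, nothing else looked moved in the last picture, and I handed the job in at about 17 s; the script returned no verdict.

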